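# Free the work holder's sliding jaw, close it on the module and lock it

## Robot

A 6-joint arm with a two-finger parallel gripper is mounted at the origin on the work surface. World frame = base frame: x ahead of the robot, y to its left, z up, the work surface at z = 0. Lengths are in m, angles in degrees, forces in N, time in s.
With the tool pointing down it reaches from about 0.25 to 0.725 m from the base axis. Payload 4 kg.
Tool frame: the origin (TCP) lies midway between the tips of the shut fingers; the grasp point (between the pads) lies 19 mm behind it; z points along the fingers, y is the line along which they close (so a half turn about z gives the same grasp; the last joint's range is limited). The gripper opens to 85 mm and grips with 20 to 120 N. Pads are 22 mm wide; open, the fingers measure 114 mm over their backs; the gripper's body (76 mm by 85 mm) begins 54 mm behind the grasp point. The pads swing forward as they close: fully open they stand 13 mm farther back than shut.
Start: joints at [-73.854, 13.785, 0.286, 76.501, 0, 90], TCP at [0.139, -0.48, 0.204] pointing down, gripper open.
Joint ranges: [-155.79, 155.79], [-60.16, 107.12], [-62.33, 73.08], [-114, 123.19], [-81.49, 82.49], [-180, 180]. Speed limits (degrees/s): [159.86, 159.86, 180, 180, 180, 180].

## Interface

Orientations are given as [roll, pitch, yaw] about the fixed x, y, z axes, in that order (R = Rz(yaw) Ry(pitch) Rx(roll)).
In Python, from rig import r gives the robot as it stands.
- The arm moves only by the tool arm_command, never from a script. Its argument "targets" is text: rows parted by semicolons, each of 5 numbers parted by spaces: the shift along the tool's x, y, z in cm, then the turn about the tool's z in degrees, then the finger opening in cm, from 0 to 8.54. A call has 1 to 8 rows; each row shifts and turns the commanded pose from where the row before left it, along the tool's axes as they then stand; what a row does not reach is not made up. A row lasts 1/12 s, in which the tool goes at most 41.7 mm and 7.16 degrees, less where a joint would pass 70% of its speed; a pose out of reach is approached as far as the arm can. A call with a gripper value outside its range is refused whole. The fingers move at their own pace and stop on an object; the grip force is fixed at half the most. Time passes only in rows, so rows that do not move let the fingers close. It gives the time, the measured TCP pose, the force, the opening and the grip force at its end, in the units of the state.
- r.sense(): the state, without advancing time (a new reading comes with each control period).
- r.camera(name): name is "scene" or "top" or "wrist"; returns a dict with "pixels" (420x560x3 uint8, red, green, blue), "range_z" (420x560 float32, m along the optical axis (not along the pixel's ray), 0 where there is no reading), "mtx" (3x3 intrinsics, pixels), "R" (3x3) and "t" (3): a world point X has camera coordinates R X + t; the wrist camera has in their place "mount" (4x4, takes a point from camera to tool coordinates, whose origin is the TCP and whose axes are the flange's). Camera axes: x right, y down, z forward; pixel columns grow to the right and rows downward; lengths in m; the calibration is good to about 2 mm. A picture is of the moment at which its call begins: read the wrist's pose just before it.
- r.finish_job(): hands the job in; it is judged then, once.
Trained networks look in a picture, given as the dict that the camera call returned (one of the last four; its "shot" number tells which), for a name from the list of things; names that differ only in an ending like _2 or _b are one class to them, and where a whole thing is asked for, a point or a joint stands for the part that bears it (a point fixed in the world has none). Each returns a list of dicts, best first, with "confidence" (0 to 1); they miss things now and then, are a little off and sometimes report something else, mostly with a low value. They report only what shows in the picture. A call takes as long as a camera call. They do not tell look-alikes from the thing itself.
- r.boxes_of(picture, name): "rect" ([left, top, right, bottom] in pixels, round what is visible of it).
- r.silhouettes(picture, name): "pixels" (420x560 bool, what is visible of it) and "rect" ([left, top, right, bottom] in pixels, round what is visible of it).
The state is a dict: "t": time; "joints": joint angles; "qd": joint speeds; "tau": joint torques, N m; "ee_pos": TCP position; "orientation": TCP orientation; "wrist_force": force on the tool from outside, world axes, zero at the start; "ft_torque": the same for the moment, N m; "opening": finger opening in m; "grasp_force": force on a finger pad.
Only numpy, scipy, OpenCV 4.12 (cv2) and the standard library are available. Lean on these libraries where they do the work, as an engineer would, in place of code of your own. Each camera call takes 0.05 s, during which the arm holds its last target. There are 200 camera calls.

## Task

Clamp the finned power module with the orange ends in the work holder: loosen the red clamp knob, slide the blue jaw along the bed until it presses the module up against the fixed jaw with no play, then turn the knob clockwise until it is fully tight and let go. The module must stay flat on the bed, and the other things on the bench must be left where they are.

Things in the scene. Friction and masses are not known exactly. Their poses are not given: they have to be found in the camera images.
- holder: the work holder, an aluminium bed 100 (x) x 340 (y) mm, 20 mm thick, fixed to the bench, turned up to 0.5 rad either way. Origin: centre of its underside, on the bench; z up; y along the bed, from the sliding jaw to the fixed jaw. At its +y end stands the fixed jaw, a blue block 90 mm wide, 20 mm thick, top 66 mm above the bench.
- fixed_face (a point): foot of the fixed jaw's inner face, mid-width, on the bed's top (holder x 0, y +150, z 20 mm); axes as the holder's
- carriage (a joint): travel of the sliding jaw along the bed, m: 0 farthest from the fixed jaw, growing (holder +y) to 0.15. The gap between the jaw faces is 0.225 minus this; the value is about 0.115 when closed on the module. Freed, it slides with about 2 N (up to 10 N pushing the module); knob tight, only with over 40 N. Slide it by the knob or by pushing the blue jaw.
- jaw_face (a point): foot of the sliding jaw's face, mid-width, on the bed's top; axes as the holder's; moves with the jaw. The sliding jaw is blue with a black rubber face, 90 mm wide: an upright plate 16 mm thick, top 66 mm above the bench, and behind it (-y) a block 69 mm long, top 50 mm above the bench.
- knob (a joint): angle of the clamp knob, rad: 0 at its loose stop, grows clockwise seen from above, 2.7 at its tight stop. Starts tight, about 2.5. The clamp's hold falls evenly with the angle and is gone below 0.5. Turns with 0.1 to 0.2 N m and stays where left. At q the bar's mark end points along holder x turned by -q about z. The whole turn is more than one grasp: let go and retake the bar.
- knob_grip (a point): middle of the knob's red T-bar, on its vertical axis, 96 mm above the bench, 52 mm behind (-y) the sliding jaw's face. The bar is 64 mm long, 14 mm thick, 24 mm tall (84 to 108 mm above the bench), on a slimmer stem: pinch it across its thickness from above. This point's x axis lies along the bar to its mark end.
- knob_mark (a point): the white mark on top of one end of the bar, 24 mm from the knob's axis, 108 mm above the bench
- module: the power module: loose steel-grey finned case with orange ends, 70 (x) x 110 (y) x 40 mm, about 0.4 kg, lying on the bed between the jaws, its length along the bed, up to 20 mm short of the fixed jaw and up to 0.06 rad askew. Origin: centre of its underside; z up.
- spare: bystander: a like module but dark with black ends, 70 x 110 x 40 mm, lying on the bench beside the holder; leave it. Origin: centre of underside.
- meter: bystander: orange and black multimeter, 75 x 135 x 41 mm, flat on the bench beyond the holder. Origin: centre of underside.
- pliers: bystander: pliers with red handles, 155 x 56 mm, 14 mm high, on the bench. Origin: on the bench near the pivot.
- driver: bystander: red-handled screwdriver, 180 mm long, lying beyond the holder. Origin: underside, mid-length.
- flux: bystander: clear plastic bottle with red cap, 44 mm across, 100 mm tall, standing past the fixed jaw's end. Origin: centre of underside.
Mind the look-alikes: they are no part of the job. What is shaped like the module but pink or yellow is not meant.

How it is judged:
By the outcome, as a careful person would: the job done as asked, in the order asked, and still so for the second after the job is handed in, with the robot touching nothing.
It also fails if it takes over 53 s, if anything falls off the work surface, if the arm or the gripper's body presses on something with over 40 N, if the wrist force passes 120 N, or if a joint passes its speed limit or range.

## Working session

There is one attempt and no reset: what is moved stays moved. The work goes in short steps, Python scripts to look and compute and a tool call to move; the robot and the scene stay as the last step left them, time stands still between calls to the robot, and variables do not carry over. Pictures are saved under pics/ and viewed, at most 10 in all, crops included, and the job is handed in when it is done.

Besides the shell and the picture viewer there is one more tool, called after "Emit:" by a JSON object that holds its "fn" and its "kwargs". arm_command: Moves the arm, as the interface text tells. Its arguments: {"type":"object","properties":{"targets":{"type":"string"}},"required":["targets"]}

```bash
mkdir -p pics; ls; cat > h.py <<'E'
import numpy as np, cv2
from rig import r
def world(p):
    """HxWx3 world points for a fixed camera picture"""
    z=p["range_z"].astype(float); K=p["mtx"]; v,u=np.mgrid[:z.shape[0],:z.shape[1]]
    c=np.stack([(u-K[0,2])/K[0,0]*z,(v-K[1,2])/K[1,1]*z,z],-1)
    if "R" in p: return (c-p["t"])@p["R"]
    from scipy.spatial.transform import Rotation as Ro
    s=p["state"]; Rt=Ro.from_euler("xyz",s["orientation"],degrees=True).as_matrix()
    M=p["mount"]; return (c@M[:3,:3].T+M[:3,3])@Rt.T+s["ee_pos"]
def save(p,n): cv2.imwrite("pics/"+n,cv2.cvtColor(p["pixels"],cv2.COLOR_RGB2BGR))
E
python3 - <<'E'
from h import *
s=r.sense(); print(s)
p=r.camera("top"); save(p,"top.png"); W=world(p)
for n in ["holder","carriage","knob","knob_mark","module","spare","meter","pliers","driver","flux"]:
    for d in r.silhouettes(p,n)[:3]:
        m=d["pixels"]&(p["range_z"]>0)
        print(n,round(d["confidence"],2),np.round(d["rect"]),np.median(W[m],0).round(3) if m.any() else None, np.percentile(W[m][:,2],95).round(3) if m.any() else None)
E
```

```text
pics
{'t': 0.0, 'joints': array([-7.38555039e+01,  1.38332611e+01,  2.12595874e-01,  7.65007473e+01,
        1.49532912e-03,  9.00014446e+01]), 'qd': array([-0.03042492, -0.01438614,  0.02576788, -0.03824486, -0.02335071,
        0.03475689]), 'tau': array([ 1.07023665e-03, -3.72320831e+01,  2.52404702e+01,  1.70089526e-02,
        1.60022141e-04,  9.40681218e-06]), 'ee_pos': array([ 0.13884591, -0.47961352,  0.2030963 ]), 'orientation': array([-1.79878587e+02, -1.49226465e-03,  1.61430483e+01]), 'wrist_force': array([ 0.80219482, -0.64695498,  0.39821042]), 'ft_torque': array([ 0.00992851, -0.04407607,  0.01606471]), 'grasp_force': 0.0, 'opening': 0.08515952155622288}
holder 0.67 [276. 187. 485. 256.] [ 0.562 -0.098  0.022] 0.096
carriage 0.66 [418. 186. 485. 245.] [ 0.566 -0.163  0.052] 0.107
knob 0.9 [450. 191. 488. 228.] [ 0.571 -0.174  0.105] 0.109
knob_mark 0.72 [447. 191. 484. 226.] [ 0.571 -0.174  0.105] 0.109
module 0.85 [293. 196. 364. 248.] [0.566 0.03  0.053] 0.061
module 0.77 [166. 122. 238. 195.] [0.686 0.24  0.033] 0.041
module 0.69 [110. 204. 182. 284.] [0.539 0.335 0.033] 0.042
spare 0.7 [373. 267. 452. 316.] [ 0.452 -0.103  0.032] 0.041
spare 0.34 [448. 192. 483. 228.] [ 0.57  -0.174  0.105] 0.109
meter 0.63 [276. 121. 358. 176.] [0.698 0.045 0.035] 0.04
pliers 0.63 [245. 279. 343. 320.] [0.459 0.079 0.01 ] 0.013
pliers 0.38 [276. 187. 486. 257.] [ 0.561 -0.103  0.022] 0.099
driver 0.9 [367. 148. 470. 165.] [ 0.682 -0.168  0.021] 0.026
flux 0.66 [205. 217. 233. 247.] [0.547 0.208 0.07 ] 0.101
flux 0.3 [292. 196. 365. 245.] [0.566 0.03  0.053] 0.061
flux 0.28 [276. 186. 487. 256.] [ 0.562 -0.101  0.022] 0.098
```

```bash
python3 - <<'E'
from h import *
im=cv2.imread("pics/top.png"); cv2.imwrite("pics/crop.png",cv2.resize(im[110:330,100:500],(800,440),interpolation=cv2.INTER_CUBIC))
p=r.camera("top"); W=world(p); hsv=cv2.cvtColor(p["pixels"],cv2.COLOR_RGB2HSV).astype(int); P=p["pixels"].astype(int)
v,u=np.mgrid[:420,:560]
box=(u>265)&(u<500)&(v>175)&(v<265)
def rect(n,m):
    x=W[m][:,:2].astype(np.float32); c,s,a=cv2.minAreaRect(x); print(n,m.sum(),np.round(c,4),np.round(s,4),round(a,1)); return x
blue=box&(hsv[...,0]>95)&(hsv[...,0]<130)&(hsv[...,1]>110)
z=W[...,2]
rect("bed",box&(abs(z-.02)<.006))
rect("bluetop66",blue&(abs(z-.066)<.005)&(u<330))
rect("plate66",blue&(abs(z-.066)<.005)&(u>380))
rect("block50",blue&(abs(z-.05)<.005)&(u>380))
rect("module60",box&(abs(z-.06)<.005)&(u>285)&(u<372)&~blue)
rect("knobtop",box&(z>.1))
wh=box&(z>.1)&(P.min(-1)>150); print(wh.sum(),W[wh].mean(0) if wh.any() else 0)
E
```

```text
bed 4744 [ 0.5699 -0.0572] [0.1007 0.3407] 1.7
bluetop66 521 [0.5648 0.1041] [0.0904 0.0185] 1.1
plate66 563 [ 0.5721 -0.1338] [0.0893 0.0168] 2.0
block50 1251 [ 0.5737 -0.1731] [0.0907 0.0719] 2.1
module60 1165 [0.5616 0.04  ] [0.0824 0.1216] 0.1
knobtop 489 [ 0.5181 -0.0293] [0.062  0.3524] 20.4
49 [ 0.51127266 -0.0832881   0.35664811]
```

View pics/crop.png

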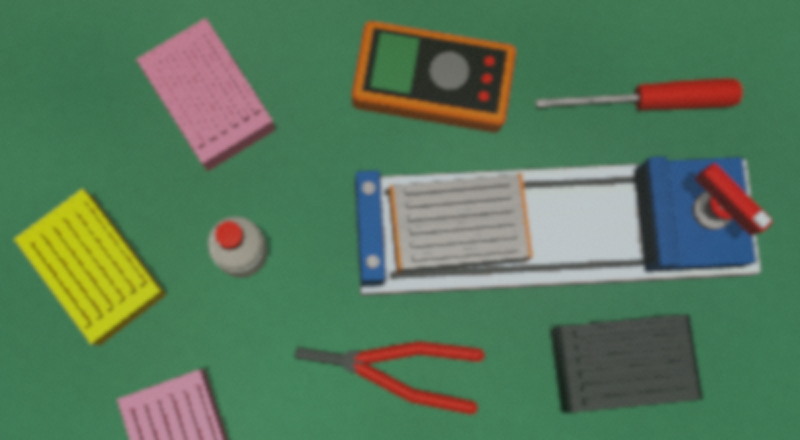

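The crop shows the grey, orange-ended module on the bed at crop (460,222), full picture (330,221). Look-alikes are pink at (203,90) and (175,405), yellow at (88,265) and the dark spare at (628,362). The one on the bed between the jaws is the right one. The knob's white mark is at about crop (762,220). Next I'll measure the bar.

```bash
python3 - <<'E'
from h import *
p=r.camera("top"); W=world(p); P=p["pixels"].astype(int)
m=np.zeros((420,560),bool); m[180:240,440:495]=1
m&=(abs(W[...,2]-.107)<.006)
x=W[m][:,:2].astype(np.float32); print(m.sum(),cv2.minAreaRect(x),x.mean(0))
l=cv2.fitLine(x,cv2.DIST_L2,0,.01,.01).ravel(); print(np.degrees(np.arctan2(l[1],l[0])))
wm=m&(P.min(-1)>130); print(wm.sum(),W[wm].mean(0))
p=r.camera("scene"); save(p,"scene.png")
E
```

```text
411 ((0.5731690526008606, -0.17750772833824158), (0.06375214457511902, 0.014498159289360046), 41.184364318847656) [ 0.57247573 -0.17692265]
40.77513
38 [ 0.55594564 -0.19369243  0.10803743]
```

View pics/scene.png

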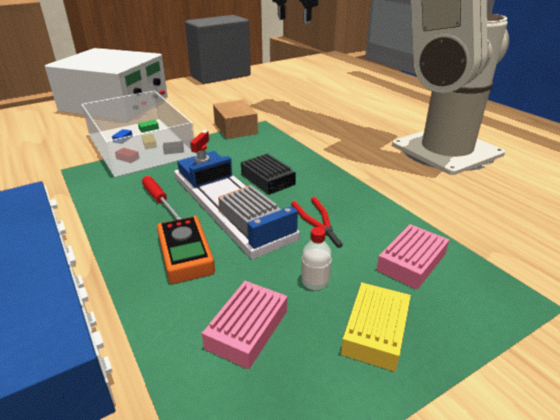

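The scene view confirms this layout. The fixed jaw is at about (270,225) with the module behind it and the knob at (200,145). The clear box and the other things are clear of the bed. I'll travel high to the knob.

Emit:
{"fn": "arm_command", "kwargs": {"targets": "3.13 -1.06 -0.6 0 8.5;3.13 -1.06 -0.6 0 8.5;3.13 -1.06 -0.6 0 8.5;3.13 -1.06 -0.6 0 8.5;3.13 -1.06 -0.6 0 8.5;3.13 -1.06 -0.6 0 8.5;3.13 -1.06 -0.6 0 8.5;3.13 -1.06 -0.6 0 8.5"}}

```text
t: 1.37
ee_pos: [0.3571, -0.3281, 0.2525]
orientation: [180.0, -0.0, 16.1]
wrist_force: [0.0, -1.1, 0.1]
opening: 0.0847
grasp_force: 0.0
```

Emit:
{"fn": "arm_command", "kwargs": {"targets": "3.13 -1.06 0 0 8.5;3.13 -1.06 0 0 8.5;3.13 -1.06 0 0 8.5;3.13 -1.06 0 0 8.5;3.13 -1.06 0 0 8.5;3.13 -1.06 0 0 8.5;3.13 -1.06 0 0 8.5;3.13 -1.06 0 0 8.5"}}

```text
t: 2.03
ee_pos: [0.5741, -0.1769, 0.252]
orientation: [180.0, -0.0, 16.2]
wrist_force: [0.1, -0.2, 1.1]
opening: 0.085
grasp_force: 0.0
```

Emit:
{"fn": "arm_command", "kwargs": {"targets": "0 0 0 7 8.5;0 0 0 7 8.5;0 0 0 7 8.5;0 0 0 7 8.5;0 0 0 7 8.5;0 0 0 7 8.5;0 0 0 7 8.5;0 0 0 7 8.5"}}

```text
t: 2.7
ee_pos: [0.5289, -0.2709, 0.252]
orientation: [-175.2, 0.8, -29.8]
wrist_force: [0.4, -0.5, 0.9]
opening: 0.085
grasp_force: 0.0
```

Emit:
{"fn": "arm_command", "kwargs": {"targets": "0 0 0 7 8.5;0 0 0 7 8.5;0 0 0 7 8.5;0 0 0 7 8.5;0 0 0 7 8.5;0 0 0 7 8.5;0 0 0 7 8.5;0 0 0 7 5"}}

```text
t: 3.37
ee_pos: [0.3445, -0.4387, 0.2539]
orientation: [-165.8, 10.0, -60.2]
wrist_force: [0.6, -0.5, -0.4]
opening: 0.0753
grasp_force: 0.0
```

Emit:
{"fn": "arm_command", "kwargs": {"targets": "0 0 0 7 5;0 0 0 7 5;0 0 0 7 5;0 0 0 7 5;0 0 0 7 5;0 0 0 7 5;0 0 0 1 5;0 0 0 0 5"}}

```text
t: 4.03
ee_pos: [0.1621, -0.4902, 0.2564]
orientation: [-162.9, 21.5, -82.5]
wrist_force: [0.1, 0.2, 0.3]
opening: 0.0502
grasp_force: 0.0
```

```bash
python3 -c "
from h import *
s=r.sense();print(s['joints'].round(1),s['ee_pos'],s['orientation'],s['t'])"
```

```text
[-82.6  33.   30.4 108.9  17.1 179.9] [ 0.16214976 -0.49024864  0.2563672 ] [-162.8660917    21.46713394  -82.50415681] 4.0333
```

Emit:
{"fn": "arm_command", "kwargs": {"targets": "0 0 0 -7 5;0 0 0 -7 5;0 0 0 -7 5;0 0 0 -7 5;0 0 0 -7 5;0 0 0 -7 5;0 0 0 -7 5;0 0 0 -7 5"}}

```text
t: 4.7
ee_pos: [0.1663, -0.489, 0.2573]
orientation: [-152.9, -1.6, -29.3]
wrist_force: [0.6, -0.1, 0.7]
opening: 0.0499
grasp_force: 0.0
```

My plan pushed joint 6 into its limit and tilted the tool. Rows can't tilt it back directly. I can carry it round until the tilt lies in the arm's radial plane, then reach past full stretch there to bring it upright. First I'll check the numbers and the free space.

```bash
cat >> h.py <<'E'
from scipy.spatial.transform import Rotation as Ro
def st():
    s=r.sense(); R=Ro.from_euler("xyz",s["orientation"],degrees=True).as_matrix()
    print("t",round(s["t"],2),"j",s["joints"].round(1),"p",s["ee_pos"].round(4),"rpy",s["orientation"].round(2),"z",R[:,2].round(3)); return s,R
def shift(d):
    s,R=st(); d=R.T@np.array(d)*100; n=int(np.ceil(np.linalg.norm(d)/4)); print("shift cm",d.round(2),"rows",n,"each",(d/n).round(3))
E
python3 - <<'E'
from h import *
s,R=st(); a=np.arctan2(-R[1,2],-R[0,2]); print("azimuth",np.degrees(a))
t=.5*np.array([np.cos(a),np.sin(a)]); shift([t[0]-s["ee_pos"][0],t[1]-s["ee_pos"][1],.08])
for n in ("top","scene"):
    p=r.camera(n); W=world(p)[p["range_z"]>0]
    print(n,W.min(0).round(2),W.max(0).round(2))
    for x0 in np.arange(-.6,.4,.2):
        print([ (lambda q: (len(q), round(float(np.percentile(q[:,2],99)),2)) if len(q) else 0)(W[(W[:,0]>=x0)&(W[:,0]<x0+.2)&(W[:,1]>=y0)&(W[:,1]<y0+.2)]) for y0 in (-.8,-.6,-.4,-.2)])
save(p,"scene2.png")
E
```

```text
t 4.7 j [-82.1  32.9  30.4 108.9  17.2 123.6] p [ 0.1663 -0.489   0.2573] rpy [-152.91   -1.57  -29.33] z [ 0.244  0.385 -0.89 ]
azimuth -122.39322105821273
t 4.7 j [-82.1  32.9  30.4 108.9  17.2 123.6] p [ 0.1663 -0.489   0.2573] rpy [-152.91   -1.57  -29.33] z [ 0.244  0.385 -0.89 ]
shift cm [-40.89   9.6  -15.16] rows 12 each [-3.408  0.8   -1.263]
top [ 0.24 -0.76 -0.48] [1.33 0.92 0.11]
[0, 0, 0, 0]
[0, 0, 0, 0]
[0, 0, 0, 0]
[0, 0, 0, 0]
[0, 0, (8674, 0.01), (11617, 0.0)]
scene [-1.54 -2.06 -0.43] [0.98 0.54 0.35]
[(1664, 0.23), (403, 0.25), 0, 0]
[(707, 0.0), (840, 0.0), (415, 0.0), (1030, 0.0)]
[(821, 0.0), (1096, 0.0), (1479, 0.0), (623, 0.31)]
[(980, 0.0), (1398, 0.3), (1841, 0.0), (5455, 0.34)]
[(1095, 0.0), (801, 0.06), (2592, 0.06), (3198, 0.0)]
```

View pics/scene2.png

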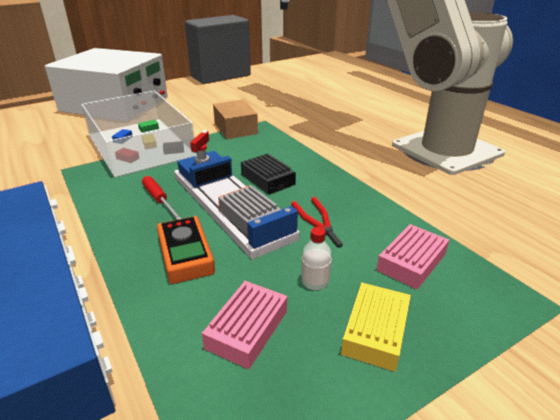

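The scene view shows the bench unchanged and the dark instrument at (220,48), about 0.25 m tall. I'll stay at z≥0.45 m over there.

```bash
python3 - <<'E'
from h import *
s,R=st(); a=np.radians(-122.4)
shift([.5*np.cos(a)-s["ee_pos"][0],.5*np.sin(a)-s["ee_pos"][1],.23])
print("out",R.T@[np.cos(a),np.sin(a),0])
E
```

```text
t 4.8 j [-82.1  32.9  30.4 108.9  17.1 124. ] p [ 0.1662 -0.489   0.2573] rpy [-152.89   -1.39  -29.67] z [ 0.244  0.385 -0.89 ]
t 4.8 j [-82.1  32.9  30.4 108.9  17.1 124. ] p [ 0.1662 -0.489   0.2573] rpy [-152.89   -1.39  -29.67] z [ 0.244  0.385 -0.89 ]
shift cm [-40.45   3.03 -28.5 ] rows 13 each [-3.112  0.233 -2.192]
out [-0.04763387  0.8886076  -0.45618807]
```

Emit:
{"fn": "arm_command", "kwargs": {"targets": "-2.53 0.19 -1.78 0 5;-2.53 0.19 -1.78 0 5;-2.53 0.19 -1.78 0 5;-2.53 0.19 -1.78 0 5;-2.53 0.19 -1.78 0 5;-2.53 0.19 -1.78 0 5;-2.53 0.19 -1.78 0 5;-2.53 0.19 -1.78 0 5"}}

```text
t: 5.47
ee_pos: [-0.0488, -0.4454, 0.3511]
orientation: [-154.2, -1.7, -30.1]
wrist_force: [0.1, 0.0, -0.4]
opening: 0.0498
grasp_force: 0.0
```

Emit:
{"fn": "arm_command", "kwargs": {"targets": "-2.53 0.19 -1.78 0 5;-2.53 0.19 -1.78 0 5;-2.53 0.19 -1.78 0 5;-2.53 0.19 -1.78 0 5;-2.53 0.19 -1.78 0 5;-2.53 0.19 -1.78 0 5;-2.53 0.19 -1.78 0 5;-2.53 0.19 -1.78 0 5"}}

```text
t: 6.13
ee_pos: [-0.2424, -0.3669, 0.3745]
orientation: [-159.5, -2.2, -30.3]
wrist_force: [-0.5, -0.5, 0.4]
opening: 0.0497
grasp_force: 0.0
```

```bash
python3 -c "
from h import *
s,R=st();a=np.radians(-122.4);print(R.T@[np.cos(a),np.sin(a),0],np.hypot(*s['ee_pos'][:2]))"
```

```text
t 6.13 j [-124.    25.4   37.9  123.1    0.7   85.8] p [-0.2424 -0.3669  0.3745] rpy [-159.51   -2.17  -30.33] z [ 0.207  0.284 -0.936]
[-0.03600935  0.93566797 -0.35103957] 0.4397430619043852
```

Joint 4's limit is already correcting the tilt, from 27° to 20°. I'll keep going upward.

Emit:
{"fn": "arm_command", "kwargs": {"targets": "0 -1.2 -3.2 0 5;0 -1.2 -3.2 0 5;0 -1.2 -3.2 0 5;0 -1.2 -3.2 0 5"}}

```text
t: 6.47
ee_pos: [-0.2261, -0.3363, 0.4202]
orientation: [-164.6, -1.8, -30.3]
wrist_force: [0.9, 1.2, 0.1]
opening: 0.0504
grasp_force: 0.0
```

```bash
python3 -c "
from h import *
s,R=st();a=s['joints'][0]*np.pi/180;print(R.T@[np.cos(a),np.sin(a),0],np.hypot(*s['ee_pos'][:2]),np.degrees(np.arctan2(-R[1,2],-R[0,2])))"
```

```text
t 6.47 j [-124.4   17.7   35.3  123.1    0.6   85.5] p [-0.2261 -0.3363  0.4202] rpy [-164.59   -1.83  -30.26] z [ 0.161  0.214 -0.964]
[-0.07291054  0.9608644  -0.26725205] 0.4051940490069871 -126.8712149526597
```

Emit:
{"fn": "arm_command", "kwargs": {"targets": "0 -1 -3.3 0 5;0 -1 -3.3 0 5;0 -1 -3.3 0 5;0 -0.9 -3.3 0 5;0 -0.8 -3.3 0 5;0 -0.7 -3.3 0 5;0 -0.6 -3.3 0 5;0 -0.5 -3.3 0 5"}}

```text
t: 7.13
ee_pos: [-0.2069, -0.2962, 0.4922]
orientation: [-175.2, -0.9, -30.0]
wrist_force: [0.5, 1.6, 0.0]
opening: 0.0501
grasp_force: 0.0
```

```bash
python3 -c "
from h import *
s,R=st();a=s['joints'][0]*np.pi/180;print(R.T@[np.cos(a),np.sin(a),0],np.hypot(*s['ee_pos'][:2]),np.degrees(np.arctan2(-R[1,2],-R[0,2])))"
```

```text
t 7.13 j [-125.4    6.7   34.9  123.1    0.5   84.5] p [-0.2069 -0.2962  0.4922] rpy [-175.16   -0.94  -29.97] z [ 0.056  0.065 -0.996]
[-0.09397323  0.99188968 -0.08557978] 0.36129703673577407 -130.93836966292807
```

Emit:
{"fn": "arm_command", "kwargs": {"targets": "0 -0.2 -3.3 0 5;0 -0.1 -3.3 0 5;0 0 -3.3 0 5;0 0 0 0 5"}}

```text
t: 7.47
ee_pos: [-0.2073, -0.2954, 0.5169]
orientation: [-179.3, -0.5, -30.0]
wrist_force: [-0.5, -0.2, -0.0]
opening: 0.0503
grasp_force: 0.0
```

```bash
python3 -c "
from h import *
s,R=st();a=s['joints'][0]*np.pi/180;print(R.T@[np.cos(a),np.sin(a),0],np.hypot(*s['ee_pos'][:2]),np.degrees(np.arctan2(-R[1,2],-R[0,2])))"
```

```text
t 7.47 j [-125.5    4.7   37.1  123.2    0.5   84.5] p [-0.2073 -0.2954  0.5169] rpy [-179.32   -0.54  -29.95] z [ 0.014  0.006 -1.   ]
[-0.09649528  0.99525231 -0.01270841] 0.36090224238746677 -158.639693775761
```

Tilt is now under 1°. Next I'll turn the other way, so joint 6 keeps its room, while descending, then return to the knob by a waypoint.

Emit:
{"fn": "arm_command", "kwargs": {"targets": "0 0 2.2 -7.1 5;0 0 2.2 -7.1 5;0 0 2.2 -7.1 5;0 0 2.2 -7.1 5;0 0 2.2 -7.1 5;0 0 2.2 -7.1 5;0 0 2.2 -7.1 5;0 0 2.2 -7.1 5"}}

```text
t: 8.13
ee_pos: [-0.2043, -0.2937, 0.3371]
orientation: [-179.9, -1.2, 27.2]
wrist_force: [0.0, -0.7, 0.1]
opening: 0.05
grasp_force: 0.0
```

Emit:
{"fn": "arm_command", "kwargs": {"targets": "0 0 2.2 -7.1 5;0 0 2.2 -7.1 5;1.47 2.74 0 0 5;1.47 2.74 0 0 5;1.47 2.74 0 0 5;1.47 2.74 0 0 5;1.47 2.74 0 0 5;1.47 2.74 0 0 5"}}

```text
t: 8.8
ee_pos: [-0.0277, -0.3596, 0.2966]
orientation: [179.8, -1.2, 41.0]
wrist_force: [-0.7, -0.8, -0.5]
opening: 0.0499
grasp_force: 0.0
```

Emit:
{"fn": "arm_command", "kwargs": {"targets": "1.47 2.74 0 0 5;1.47 2.74 0 0 5;1.47 2.74 0 0 5;1.47 2.74 0 0 5;1.47 2.74 0 0 5;1.47 2.74 0 0 5;1.47 2.74 0 0 5;1.47 2.74 0 0 5"}}

```text
t: 9.47
ee_pos: [0.2051, -0.4477, 0.2994]
orientation: [179.9, -1.2, 41.1]
wrist_force: [-1.3, -1.3, -0.1]
opening: 0.0499
grasp_force: 0.0
```

```bash
python3 -c "
from h import *
s,R=st();shift(np.array([.5732,-.1775,.26])-s['ee_pos'])"
```

```text
t 9.47 j [-66.2  12.   12.1  90.3   1.1  72.8] p [ 0.2051 -0.4477  0.2994] rpy [179.87  -1.15  41.08] z [ 0.017  0.012 -1.   ]
t 9.47 j [-66.2  12.   12.1  90.3   1.1  72.8] p [ 0.2051 -0.4477  0.2994] rpy [179.87  -1.15  41.08] z [ 0.017  0.012 -1.   ]
shift cm [45.42  3.8   4.86] rows 12 each [3.785 0.317 0.405]
```

Emit:
{"fn": "arm_command", "kwargs": {"targets": "3.03 0.253 0.324 0 5;3.03 0.253 0.324 0 5;3.03 0.253 0.324 0 5;3.03 0.253 0.324 0 5;3.03 0.253 0.324 0 5;3.03 0.253 0.324 0 5;3.03 0.253 0.324 0 5;3.03 0.253 0.324 0 5"}}

```text
t: 10.13
ee_pos: [0.401, -0.3022, 0.2782]
orientation: [179.9, -1.1, 41.1]
wrist_force: [0.2, -0.2, -0.3]
opening: 0.0499
grasp_force: 0.0
```

Emit:
{"fn": "arm_command", "kwargs": {"targets": "3.03 0.253 0.324 0 5;3.03 0.253 0.324 0 5;3.03 0.253 0.324 0 5;3.03 0.253 0.324 0 5;3.03 0.253 0.324 0 5;3.03 0.253 0.324 0 5;3.03 0.253 0.324 0 5;0 0 0 0 5"}}

```text
t: 10.8
ee_pos: [0.5751, -0.1733, 0.2577]
orientation: [180.0, -1.1, 41.4]
wrist_force: [-0.6, -0.2, -0.3]
opening: 0.0498
grasp_force: 0.0
```

```bash
python3 - <<'E'
from h import *
s,R=st();shift(np.array([.5732,-.1775,.08])-s['ee_pos'])
p=r.camera("wrist"); p["state"]=s; save(p,"w1.png"); W=world(p)
m=(abs(W[...,2]-.107)<.006)&(abs(W[...,0]-.573)<.06)&(abs(W[...,1]+.1775)<.06)
x=W[m][:,:2].astype(np.float32); print(m.sum(),cv2.minAreaRect(x))
E
```

```text
t 10.8 j [-17.3  24.5  23.4  88.2   1.  121.3] p [ 0.5751 -0.1733  0.2577] rpy [179.98  -1.15  41.36] z [ 0.015  0.013 -1.   ]
t 10.8 j [-17.3  24.5  23.4  88.2   1.  121.3] p [ 0.5751 -0.1733  0.2577] rpy [179.98  -1.15  41.36] z [ 0.015  0.013 -1.   ]
shift cm [-0.78  0.18 17.76] rows 5 each [-0.156  0.036  3.551]
1005 ((0.5740898251533508, -0.17778952419757843), (0.06327029317617416, 0.013899496756494045), 41.0833854675293)
```

View pics/w1.png

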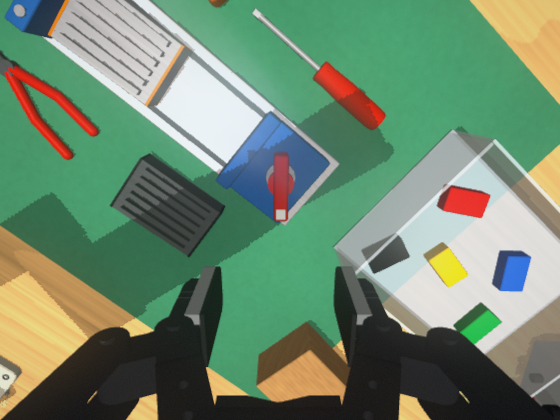

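The wrist view shows the red bar at (281,187), lined up with the tool, with its mark at (281,213). Module and bystanders are undisturbed. I'll descend and grip.

Emit:
{"fn": "arm_command", "kwargs": {"targets": "-0.2 0.09 3 0 5;-0.2 0.09 3 0 5;-0.3 0.09 3 0 5;0 0 3 0 5;0 0 2.5 0 5;0 0 2 0 5;0 0 1.3 0 5;0 0 0 0 5"}}

```text
t: 11.52
ee_pos: [0.5677, -0.1819, 0.0786]
orientation: [-179.8, -0.9, 41.0]
wrist_force: [-0.4, -0.2, -0.5]
opening: 0.05
grasp_force: 0.0
```

Emit:
{"fn": "arm_command", "kwargs": {"targets": "0 0 0 0 0.8;0 0 0 0 0.8;0 0 0 0 0.8;0 0 0 0 0.8;0 0 0 0 0.8;0 0 0 0 0.8"}}

```text
t: 12.02
ee_pos: [0.5719, -0.1821, 0.0835]
orientation: [179.7, -1.2, 41.1]
wrist_force: [-0.2, 0.2, -0.6]
opening: 0.0082
grasp_force: 0.0
```

```bash
python3 -c "
from h import *
s,R=st();print(s['wrist_force'],s['ft_torque'],s['opening'],s['grasp_force'])"
```

```text
t 12.02 j [-18.1  28.6   3.5  64.1   0.9 120.8] p [ 0.5719 -0.1821  0.0835] rpy [179.72  -1.17  41.07] z [ 0.019  0.01  -1.   ]
[-0.24738103  0.22828726 -0.64801138] [ 0.03231421 -0.03691125 -0.03205514] 0.008235276975170045 0.0
```

The fingers met no resistance, so I'll look before doing anything else.

```bash
python3 - <<'E'
from h import *
s,R=st(); p=r.camera("wrist"); save(p,"w2.png"); s2=r.sense(); print(s2["ee_pos"],s2["opening"])
p=r.camera("top"); W=world(p)
im=cv2.cvtColor(p["pixels"],cv2.COLOR_RGB2BGR)[170:270,270:500]
w=cv2.imread("pics/w2.png"); a=cv2.resize(im,(560,244),interpolation=cv2.INTER_CUBIC)
cv2.imwrite("pics/c2.png",cv2.resize(np.vstack([w[:340],a]),(560,584)))
E
```

```text
t 12.02 j [-18.1  28.6   3.5  64.1   0.9 120.8] p [ 0.5719 -0.1821  0.0835] rpy [179.72  -1.17  41.07] z [ 0.019  0.01  -1.   ]
[ 0.57176764 -0.1819928   0.08334705] 0.007503419127309547
```

View pics/c2.png

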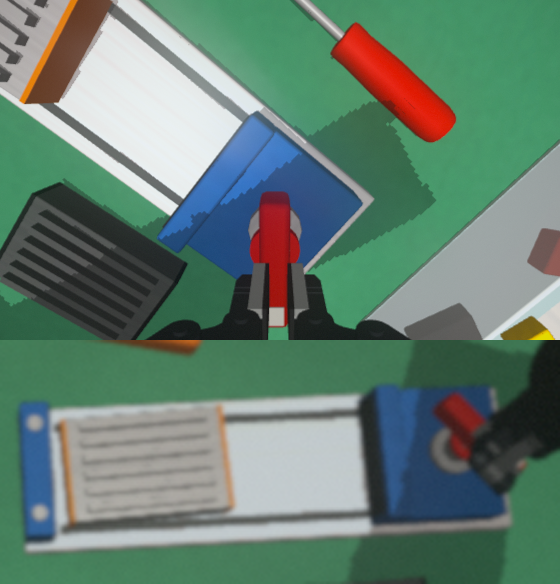

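```bash
python3 - <<'E'
from h import *
s=r.sense(); p=r.camera("wrist"); p["state"]=s; W=world(p)
for v in (200,240,265,280,295,305,317,325,335,350,370):
    print(v,[(u,*(W[v,u]*1000).round(0).astype(int)) for u in (246,255,262,268,276,284,290,298)])
E
```

```text
200 [(246, np.int64(575), np.int64(-155), np.int64(51)), (255, np.int64(578), np.int64(-159), np.int64(49)), (262, np.int64(594), np.int64(-154), np.int64(100)), (268, np.int64(596), np.int64(-155), np.int64(102)), (276, np.int64(598), np.int64(-158), np.int64(103)), (284, np.int64(600), np.int64(-161), np.int64(101)), (290, np.int64(592), np.int64(-174), np.int64(50)), (298, np.int64(595), np.int64(-178), np.int64(48))]
240 [(246, np.int64(555), np.int64(-171), np.int64(50)), (255, np.int64(571), np.int64(-167), np.int64(86)), (262, np.int64(582), np.int64(-164), np.int64(108)), (268, np.int64(583), np.int64(-167), np.int64(106)), (276, np.int64(586), np.int64(-169), np.int64(109)), (284, np.int64(588), np.int64(-172), np.int64(108)), (290, np.int64(583), np.int64(-180), np.int64(86)), (298, np.int64(585), np.int64(-185), np.int64(82))]
265 [(246, np.int64(542), np.int64(-182), np.int64(50)), (255, np.int64(574), np.int64(-167), np.int64(117)), (262, np.int64(575), np.int64(-170), np.int64(116)), (268, np.int64(577), np.int64(-172), np.int64(116)), (276, np.int64(576), np.int64(-177
[... 2891 characters left out ...]
83), np.int64(147)), (268, np.int64(469), np.int64(-261), np.int64(-1)), (276, np.int64(475), np.int64(-265), np.int64(1)), (284, np.int64(479), np.int64(-271), np.int64(0)), (290, np.int64(569), np.int64(-191), np.int64(146)), (298, np.int64(581), np.int64(-182), np.int64(165))]
370 [(246, np.int64(578), np.int64(-166), np.int64(182)), (255, np.int64(573), np.int64(-172), np.int64(173)), (262, np.int64(450), np.int64(-271), np.int64(-1)), (268, np.int64(454), np.int64(-274), np.int64(0)), (276, np.int64(458), np.int64(-279), np.int64(0)), (284, np.int64(463), np.int64(-285), np.int64(0)), (290, np.int64(466), np.int64(-289), np.int64(0)), (298, np.int64(571), np.int64(-191), np.int64(158))]
```

By wrist depth the fingertips stand at z≈115 mm, just above the 108 mm bar top, so the fingers closed on air. I'll open, centre, go 2.2 cm lower and close again.

Emit:
{"fn": "arm_command", "kwargs": {"targets": "0.2 -0.1 0 0 4;0.2 -0.1 0 0 4;0 0 0 0 4;0 0 0 0 4;0 0 0.6 0 4;0 0 0.6 0 4;0 0 0.6 0 4;0 0 0.4 0 4"}}

```text
t: 12.83
ee_pos: [0.5728, -0.1774, 0.0594]
orientation: [179.9, -1.1, 41.1]
wrist_force: [-0.3, 0.8, -0.1]
opening: 0.0397
grasp_force: 0.0
```

```bash
python3 - <<'E'
from h import *
s,R=st(); print(s["wrist_force"],s["opening"]); p=r.camera("wrist"); p["state"]=s; W=world(p); save(p,"w3.png")
q=(W-s["ee_pos"])@R   # tool frame
for v in range(200,340,10):
    print(v,[tuple((q[v,u]*1000).round(0).astype(int).tolist()) for u in (200,215,225,235,245,276,300,310,320,330)])
E
```

```text
t 12.83 j [-17.7  29.8   1.8  61.3   0.9 121.3] p [ 0.5728 -0.1774  0.0594] rpy [179.87  -1.07  41.06] z [ 0.016  0.011 -1.   ]
[-0.29294403  0.8467225  -0.14874477] 0.03974615921435905
200 [(32, -37, -7), (32, -30, -5), (32, -25, -7), (32, -20, -4), (27, -17, 10), (27, -1, 10), (27, 12, 10), (27, 17, 10), (27, 23, 10), (27, 28, 10)]
210 [(27, -37, -6), (27, -30, -6), (27, -25, -6), (22, -22, 9), (21, -17, 10), (21, -1, 11), (21, 12, 10), (21, 17, 11), (21, 23, 11), (21, 28, 10)]
220 [(22, -38, -5), (22, -30, -6), (15, -28, 11), (15, -23, 11), (16, -17, 10), (33, 0, -34), (15, 12, 11), (15, 18, 11), (16, 23, 9), (16, 28, 9)]
230 [(16, -38, -5), (10, -34, 11), (10, -28, 10), (10, -23, 11), (10, -17, 10), (32, 0, -44), (11, 12, 7), (10, 18, 10), (10, 23, 10), (10, 29, 10)]
240 [(12, -38, -7), (4, -34, 10), (4, -29, 10), (4, -23, 10), (4, -18, 10), (30, 0, -47), (7, 12, 3), (4, 18, 9), (4, 23, 10), (4, 29, 10)]
250 [(-1, -42, 9), (-2, -34, 9), (-2, -29, 9), (-1, -23, 9), (-2, -18, 10), (25, 0, -47), (2, 12, 3), (-2, 18, 9), (-2, 24, 10), (-2, 29, 10)]
260 [(-8, -43, 11), (-8, -35, 9), (
[... 507 characters left out ...]
9), (9, 0, -48), (-5, 11, -26), (-27, 19, 10), (-57, 31, 58), (11, 20, -51)]
300 [(8, -29, -54), (11, -22, -59), (7, -20, -52), (-33, -24, 9), (-34, -19, 10), (4, 0, -48), (-34, 13, 9), (-66, 24, 58), (-66, 31, 59), (7, 20, -52)]
310 [(12, -26, -65), (12, -21, -65), (3, -20, -53), (-74, -32, 57), (-40, -19, 9), (0, 0, -48), (-75, 17, 58), (-74, 24, 58), (-75, 32, 59), (84, 1, -169)]
320 [(12, -25, -72), (8, -21, -65), (0, -20, -55), (-83, -32, 57), (-83, -24, 58), (-5, 0, -48), (-83, 17, 58), (-83, 24, 58), (-83, 32, 58), (0, 20, -54)]
330 [(12, -24, -76), (4, -21, -66), (-4, -20, -55), (-92, -32, 57), (-92, -25, 57), (-10, 0, -48), (-91, 17, 57), (-92, 25, 58), (-93, 32, 59), (-4, 20, -55)]
```

View pics/w3.png

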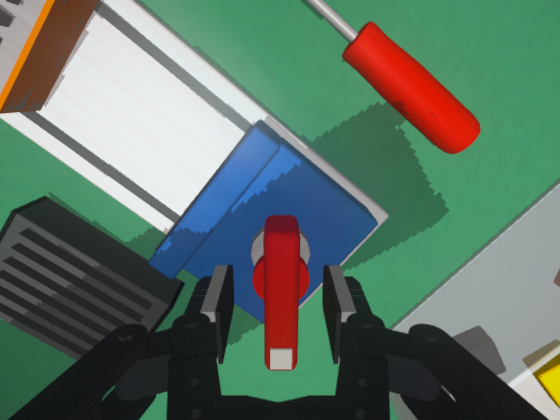

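The view shows the bar centred at (281,290) between the fingers at (218,300) and (338,300), with tips now about 12 mm below the bar top. I'll go 1 cm lower, then grip.

Emit:
{"fn": "arm_command", "kwargs": {"targets": "0 0 0.5 0 4;0 0 0.5 0 4;0 0 0 0 0.6;0 0 0 0 0.6;0 0 0 0 0.6;0 0 0 0 0.6;0 0 0 0 0.6;0 0 0 0 0.6"}}

```text
t: 13.55
ee_pos: [0.5737, -0.178, 0.0503]
orientation: [179.8, -1.1, 41.0]
wrist_force: [2.2, -3.8, -8.4]
opening: 0.022
grasp_force: 59.1
```

An opening of 22 mm means I've gripped the round hub under the bar. I'll open, raise 7 mm and regrip.

Emit:
{"fn": "arm_command", "kwargs": {"targets": "0 0 0 0 4;0 0 0 0 4;0 0 -0.7 0 4;0 0 0 0 4;0 0 0 0 0.6;0 0 0 0 0.6;0 0 0 0 0.6;0 0 0 0 0.6"}}

```text
t: 14.22
ee_pos: [0.5745, -0.1776, 0.0594]
orientation: [179.7, -1.2, 41.1]
wrist_force: [-1.9, -0.2, 6.7]
opening: 0.0127
grasp_force: 63.7
```

Emit:
{"fn": "arm_command", "kwargs": {"targets": "0 0 0 0 0.6;0 0 0 0 0.6"}}

```text
t: 14.38
ee_pos: [0.5745, -0.1776, 0.0594]
orientation: [179.7, -1.2, 41.1]
wrist_force: [-0.9, -0.4, 7.0]
opening: 0.0125
grasp_force: 63.7
```

Gripped on the bar. Now I'll loosen it counter-clockwise, which is a negative turn.

Emit:
{"fn": "arm_command", "kwargs": {"targets": "0 0 0 -7 0.6;0 0 0 -7 0.6;0 0 0 -7 0.6;0 0 0 -7 0.6"}}

```text
t: 14.72
ee_pos: [0.574, -0.1773, 0.0594]
orientation: [179.2, -0.9, 69.4]
wrist_force: [-0.5, 0.8, 7.5]
opening: 0.0125
grasp_force: 63.1
```

Emit:
{"fn": "arm_command", "kwargs": {"targets": "0 0 0 -7 0.6;0 0 0 -7 0.6;0 0 0 -7 0.6;0 0 0 -7 0.6;0 0 0 -7 0.6;0 0 0 -7 0.6;0 0 0 -7 0.6"}}

```text
t: 15.3
ee_pos: [0.5731, -0.1775, 0.0592]
orientation: [178.9, -0.0, 118.4]
wrist_force: [-1.9, 0.7, 7.9]
opening: 0.0129
grasp_force: 66.9
```

Emit:
{"fn": "arm_command", "kwargs": {"targets": "0 0 0 -7 0.6;0 0 0 -7 0.6;0 0 0 -7 0.6;0 0 0 -7 0.6;0 0 0 -7 0.6;0 0 0 -7 0.6;0 0 0 -7 0.6;0 0 0 0 0.6"}}

```text
t: 15.97
ee_pos: [0.5728, -0.1783, 0.0592]
orientation: [179.3, 0.8, 167.3]
wrist_force: [-3.7, 0.4, 7.7]
opening: 0.0129
grasp_force: 65.9
```

```bash
python3 - <<'E'
from h import *
s,R=st(); print(s["wrist_force"],s["ft_torque"],s["opening"],s["grasp_force"])
a=np.radians(91.76); print("along +y 1cm:",R.T@[np.cos(a),np.sin(a),0])
p=r.camera("top"); im=cv2.cvtColor(p["pixels"],cv2.COLOR_RGB2BGR)[170:270,270:500]
p=r.camera("wrist"); save(p,"w4.png")
w=cv2.imread("pics/w4.png"); cv2.imwrite("pics/c4.png",np.vstack([w[:330],cv2.resize(im,(560,244),interpolation=cv2.INTER_CUBIC)]))
E
```

```text
t 15.97 j [-17.7  29.8   1.7  61.1   0.7  -5. ] p [ 0.5728 -0.1783  0.0592] rpy [179.33   0.82 167.27] z [ 0.016  0.008 -1.   ]
[-3.69464303  0.40821956  7.66080437] [-0.29259284  1.26758592  0.11217584] 0.0128930843866409 65.86924888206141
along +y 1cm: [0.25014036 0.9681787  0.00773351]
```

View pics/c4.png

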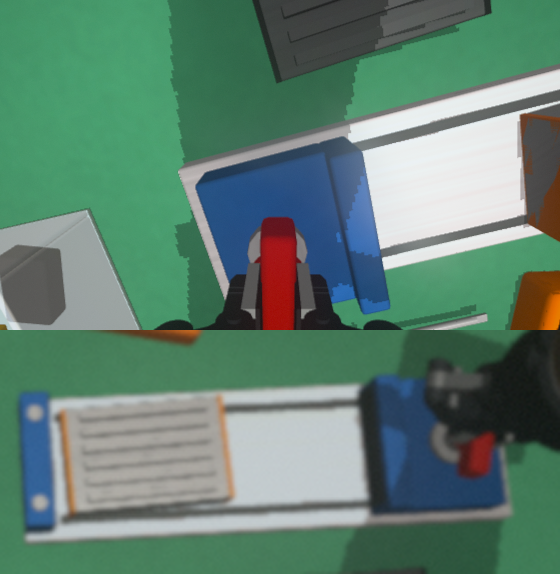

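The views show the bar turned to q≈0.25 rad, with the jaw and module still in place. Next I'll slide the jaw toward the module.

Emit:
{"fn": "arm_command", "kwargs": {"targets": "0.12 0.48 0 0 0.6;0.25 0.97 0.01 0 0.6;0.25 0.97 0.01 0 0.6;0.25 0.97 0.01 0 0.6;0.25 0.97 0.01 0 0.6;0.25 0.97 0.01 0 0.6;0.25 0.97 0.01 0 0.6;0.25 0.97 0.01 0 0.6"}}

```text
t: 16.73
ee_pos: [0.5705, -0.1033, 0.0592]
orientation: [179.4, 0.8, 167.0]
wrist_force: [-4.0, -3.7, 8.5]
opening: 0.0129
grasp_force: 66.1
```

Emit:
{"fn": "arm_command", "kwargs": {"targets": "0.08 0.29 0 0 0.6;0.08 0.29 0 0 0.6;0.08 0.29 0 0 0.6;0.08 0.29 0 0 0.6;0.08 0.29 0 0 0.6;0 0 0 0 0.6"}}

```text
t: 17.23
ee_pos: [0.57, -0.0877, 0.0592]
orientation: [179.3, 0.8, 167.1]
wrist_force: [-2.6, -0.4, 8.9]
opening: 0.0128
grasp_force: 65.9
```

```bash
cat >> h.py <<'E'
def gap():
    s,R=st(); u=np.array([-.0307,.9995]); d=(np.array([.5653,.0927])-s["ee_pos"][:2])
    print("gap",(d@u-.052).round(4),"lat",(d@[u[1],-u[0]]).round(4),"F",s["wrist_force"].round(1),s["opening"].round(4)); print("y1cm",(R.T@[-.0307,.9995,0]).round(3))
E
python3 - <<'E'
from h import *
gap()
p=r.camera("top"); W=world(p); u,v=np.meshgrid(range(560),range(420))
m=(abs(W[...,2]-.06)<.004)&(abs(W[...,0]-.565)<.06)&(W[...,1]<.092)&(W[...,1]>-.05)
hsv=cv2.cvtColor(p["pixels"],cv2.COLOR_RGB2HSV)
m&=hsv[...,1]<120
print(cv2.minAreaRect(W[m][:,:2].astype(np.float32)))
E
```

```text
t 17.23 j [-9.1 27.4 -2.4 59.4  0.6  3.8] p [ 0.57   -0.0877  0.0592] rpy [179.3    0.79 167.06] z [ 0.016  0.009 -1.   ]Traceback (most recent call last):
  File "<stdin>", line 2, in <module>
  File "h.py", line 20, in gap
    print("gap",(d@u-.052).round(4),"lat",(d@[u[1],-u[0]]).round(4),"F",s["wrist_force"].round(1),s["opening"].round(4)); print("y1cm",(R.T@[-.0307,.9995,0]).round(3))
                                                                                                  ^^^^^^^^^^^^^^^^^^
AttributeError: 'float' object has no attribute 'round'
```

Emit:
{"fn": "arm_command", "kwargs": {"targets": "0.08 0.29 0 0 0.6;0.08 0.29 0 0 0.6;0.08 0.29 0 0 0.6;0.08 0.29 0 0 0.6;0.05 0.19 0 0 0.6;0 0 0 0 0.6"}}

```text
t: 17.73
ee_pos: [0.5696, -0.0746, 0.0592]
orientation: [179.4, 0.8, 167.0]
wrist_force: [-2.7, -3.3, 6.6]
opening: 0.0129
grasp_force: 65.7
```

Emit:
{"fn": "arm_command", "kwargs": {"targets": "0.04 0.15 0 0 0.6;0 0 0 0 0.6"}}

```text
t: 17.9
ee_pos: [0.5696, -0.0733, 0.0592]
orientation: [179.4, 0.8, 167.0]
wrist_force: [-3.6, -3.5, 7.2]
opening: 0.0128
grasp_force: 65.7
```

```bash
sed -i 's/,s\["opening"\].round(4)//' h.py; python3 - <<'E'
from h import *
gap()
p=r.camera("top"); W=world(p)
m=(abs(W[...,2]-.06)<.004)&(abs(W[...,0]-.565)<.06)&(W[...,1]<.092)&(W[...,1]>-.05)
hsv=cv2.cvtColor(p["pixels"],cv2.COLOR_RGB2HSV)
m&=hsv[...,1]<120
print(cv2.minAreaRect(W[m][:,:2].astype(np.float32)))
save(p,"t5.png"); im=cv2.imread("pics/t5.png")[170:270,270:500]; cv2.imwrite("pics/c5.png",cv2.resize(im,(800,348),interpolation=cv2.INTER_CUBIC))
E
```

```text
t 17.9 j [-7.6 27.1 -2.9 59.1  0.5  5.3] p [ 0.5696 -0.0733  0.0592] rpy [179.4    0.84 167.02] z [ 0.017  0.007 -1.   ]
gap 0.114 lat 0.0008 F [-3.6 -3.5  7.2]
y1cm [0.254 0.967 0.006]
((0.5662763118743896, 0.02729102224111557), (0.0780063271522522, 0.09879322350025177), 2.2335801124572754)
```

View pics/c5.png

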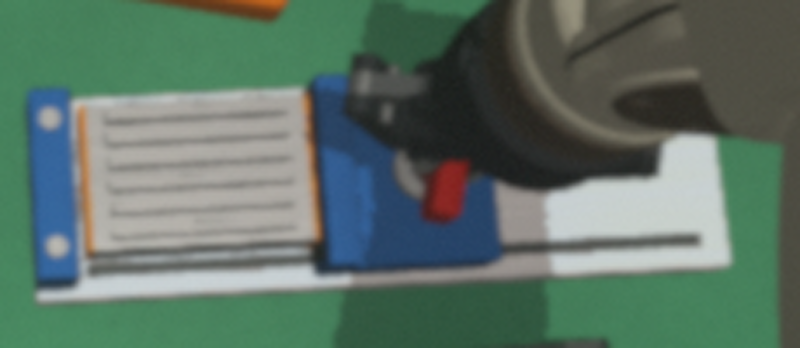

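The jaw at (320,170) is now against the module's near end at (305,150), and only a small gap is left at the fixed jaw (75,180). I'll push slowly until the force rises.

Emit:
{"fn": "arm_command", "kwargs": {"targets": "0.04 0.15 0 0 0.6;0.04 0.15 0 0 0.6;0 0 0 0 0.6"}}

```text
t: 18.2
ee_pos: [0.5695, -0.0702, 0.0592]
orientation: [179.4, 0.8, 167.0]
wrist_force: [-2.6, -3.2, 5.7]
opening: 0.0128
grasp_force: 65.6
```

Emit:
{"fn": "arm_command", "kwargs": {"targets": "0.03 0.1 0 0 0.6;0 0 0 0 0.6"}}

```text
t: 18.37
ee_pos: [0.5695, -0.0693, 0.0592]
orientation: [179.4, 0.8, 167.0]
wrist_force: [-3.0, -3.3, 6.0]
opening: 0.0125
grasp_force: 65.6
```

Emit:
{"fn": "arm_command", "kwargs": {"targets": "0.03 0.1 0 0 0.6;0 0 0 0 0.6"}}

```text
t: 18.53
ee_pos: [0.5695, -0.0689, 0.0593]
orientation: [179.5, 0.9, 167.0]
wrist_force: [-2.5, -5.2, 6.4]
opening: 0.0127
grasp_force: 65.7
```

Emit:
{"fn": "arm_command", "kwargs": {"targets": "0.03 0.1 0 0 0.6;0 0 0 0 0.6"}}

```text
t: 18.7
ee_pos: [0.5695, -0.0689, 0.0592]
orientation: [179.6, 0.9, 167.0]
wrist_force: [-2.5, -8.0, 5.9]
opening: 0.0125
grasp_force: 65.6
```

Emit:
{"fn": "arm_command", "kwargs": {"targets": "0.03 0.1 0 0 0.6;0 0 0 0 0.6"}}

```text
t: 18.87
ee_pos: [0.5695, -0.0689, 0.0593]
orientation: [179.7, 0.9, 166.9]
wrist_force: [-1.5, -9.4, 6.3]
opening: 0.0127
grasp_force: 65.5
```

Contact: y has stalled at −0.0689 m, a gap of about 0.110 m. I'll press a bit harder, then tighten clockwise while holding the pressure.

Emit:
{"fn": "arm_command", "kwargs": {"targets": "0.04 0.15 0 0 0.6;0.04 0.15 0 0 0.6;0.04 0.15 0 0 0.6;0 0 0 0 0.6"}}

```text
t: 19.2
ee_pos: [0.5695, -0.0688, 0.0593]
orientation: [-179.8, 1.1, 166.7]
wrist_force: [-2.0, -22.3, 2.6]
opening: 0.0127
grasp_force: 64.3
```

Emit:
{"fn": "arm_command", "kwargs": {"targets": "0 0 0 7 0.6;0 0 0 7 0.6;0 0 0 7 0.6;0 0 0 7 0.6;0 0 0 7 0.6;0 0 0 7 0.6;0 0 0 7 0.6;0 0 0 7 0.6"}}

```text
t: 19.87
ee_pos: [0.57, -0.0684, 0.0593]
orientation: [179.1, 0.7, 110.4]
wrist_force: [-0.3, -19.7, 2.8]
opening: 0.0129
grasp_force: 63.8
```

Emit:
{"fn": "arm_command", "kwargs": {"targets": "0 0 0 7 0.6;0 0 0 7 0.6;0 0 0 7 0.6;0 0 0 7 0.6;0 0 0 7 0.6;0 0 0 7 0.6;0 0 0 7 0.6;0 0 0 7 0.6"}}

```text
t: 20.53
ee_pos: [0.5708, -0.0685, 0.0594]
orientation: [178.9, -0.4, 54.4]
wrist_force: [0.6, -20.4, 2.4]
opening: 0.0127
grasp_force: 65.5
```

Emit:
{"fn": "arm_command", "kwargs": {"targets": "0 0 0 7 0.6;0 0 0 7 0.6;0 0 0 5 0.6;0 0 0 0 0.6"}}

```text
t: 20.87
ee_pos: [0.5709, -0.0687, 0.0594]
orientation: [179.1, -0.7, 35.6]
wrist_force: [2.1, -20.0, 2.1]
opening: 0.0126
grasp_force: 65.3
```

```bash
python3 -c "
from h import *
gap();print(r.sense()['ft_torque'])"
```

```text
t 20.87 j [ -6.7  26.9  -3.1  58.8  -0.2 137.7] p [ 0.5709 -0.0687  0.0594] rpy [179.05  -0.72  35.58] z [ 0.02  -0.006 -1.   ]
gap 0.1094 lat -0.0007 F [  2.1 -20.    2.1]
y1cm [ 0.556 -0.831 -0.007]
[-4.28399846  0.34244691 -0.14542376]
```

Emit:
{"fn": "arm_command", "kwargs": {"targets": "0 0 0 3 0.6;0 0 0 3 0.6;0 0 0 2 0.6;0 0 0 0 0.6"}}

```text
t: 21.2
ee_pos: [0.5711, -0.0686, 0.0595]
orientation: [179.2, -0.9, 27.7]
wrist_force: [1.7, -20.0, 2.0]
opening: 0.0127
grasp_force: 63.1
```

Emit:
{"fn": "arm_command", "kwargs": {"targets": "0 0 0 3 0.6;0 0 0 3 0.6;0 0 0 0 0.6"}}

```text
t: 21.45
ee_pos: [0.5718, -0.0683, 0.0598]
orientation: [179.2, -1.0, 21.9]
wrist_force: [2.4, -19.6, 1.5]
opening: 0.0129
grasp_force: 86.0
```

```bash
python3 -c "
from h import *
gap();print(r.sense()['ft_torque'])"
```

```text
t 21.45 j [ -6.7  26.9  -3.1  58.7  -0.2 151.4] p [ 0.5718 -0.0683  0.0598] rpy [179.24  -1.03  21.86] z [ 0.022 -0.006 -1.   ]
gap 0.1091 lat -0.0016 F [  2.4 -19.6   1.5]
y1cm [ 0.344 -0.939 -0.006]
[-4.10918628 -0.22493268  1.11779334]
```

The moment rose to 1.1 N m, so the knob is at its tight stop. I'll take off the push, release and lift.

Emit:
{"fn": "arm_command", "kwargs": {"targets": "-0.08 0.2 0 -2 0.6;-0.06 0.2 0 -1 0.6;0 0 0 0 0.6"}}

```text
t: 21.7
ee_pos: [0.5724, -0.068, 0.0596]
orientation: [179.7, -1.2, 25.1]
wrist_force: [1.6, -8.5, 0.7]
opening: 0.0124
grasp_force: 64.5
```

Emit:
{"fn": "arm_command", "kwargs": {"targets": "0 0 0 0 4;0 0 0 0 4;0 0 0 0 4;0 0 0 0 4;0 0 -1.5 0 4;0 0 -3 0 4;0 0 -3.5 0 4;0 0 -3.5 0 4"}}

```text
t: 22.37
ee_pos: [0.567, -0.0648, 0.1735]
orientation: [-179.8, -1.0, 25.1]
wrist_force: [1.9, -0.5, 0.5]
opening: 0.0401
grasp_force: 0.0
```

Emit:
{"fn": "arm_command", "kwargs": {"targets": "0 0 -3.5 0 4;0 0 -3.5 0 4;-3.5 0 0 0 4;-3.5 0 0 0 4;-3.5 0 0 0 4;-3.5 0 0 0 4;0 0 0 0 4;0 0 0 0 4"}}

```text
t: 23.03
ee_pos: [0.4388, -0.1256, 0.2407]
orientation: [-179.9, -1.2, 25.0]
wrist_force: [0.2, -0.7, -0.2]
opening: 0.0399
grasp_force: 0.0
```

```bash
python3 - <<'E'
from h import *
s,R=st(); p=r.camera("wrist"); p["state"]=s
t=r.camera("top"); W=world(t); P=t["pixels"].astype(int); hsv=cv2.cvtColor(t["pixels"],cv2.COLOR_RGB2HSV)
near=(abs(W[...,0]-.571)<.06)&(abs(W[...,1]+.068)<.06)
m=near&(abs(W[...,2]-.107)<.006); x=W[m][:,:2].astype(np.float32); print("bar",m.sum(),cv2.minAreaRect(x))
wm=m&(P.min(-1)>130); print("mark",wm.sum(),W[wm].mean(0) if wm.any() else 0)
m=(abs(W[...,2]-.06)<.0035)&(abs(W[...,0]-.565)<.06)&(W[...,1]<.094)&(W[...,1]>-.03)&(hsv[...,1]<120); print("mod",cv2.minAreaRect(W[m][:,:2].astype(np.float32)),W[m][:,2].mean())
save(t,"t6.png"); im=cv2.imread("pics/t6.png")[110:330,100:500]; cv2.imwrite("pics/c6.png",cv2.resize(im,(800,440),interpolation=cv2.INTER_CUBIC))
E
```

```text
t 23.03 j [-16.6   7.3  -2.2  79.6   0.9 138.5] p [ 0.4388 -0.1256  0.2407] rpy [-179.89   -1.17   24.96] z [ 0.018  0.01  -1.   ]
bar 395 ((0.5703451037406921, -0.06864994764328003), (0.06392959505319595, 0.014858209528028965), 28.046207427978516)
mark 51 [ 0.54863042 -0.08048143  0.10824663]
mod ((0.5636516809463501, 0.038522519171237946), (0.07871231436729431, 0.1144767552614212), 3.957979917526245) 0.05969191930763979
```

View pics/c6.png

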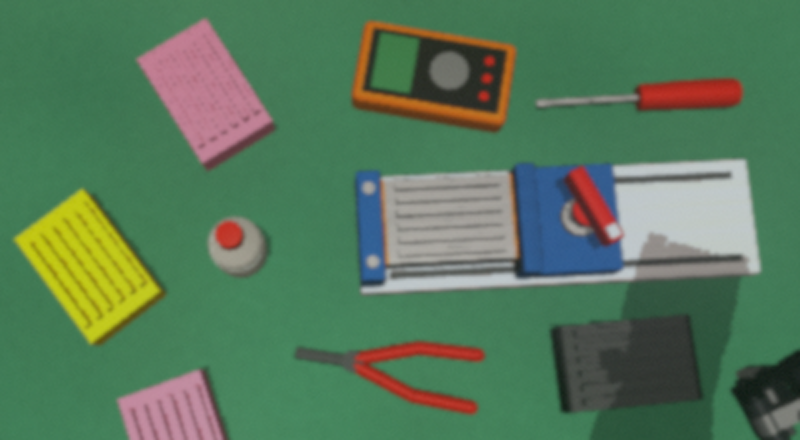

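The final view shows the module clamped between both jaws at (450,220), with the jaw face at (517,220) and the bar at the tight stop (mark at 612,230). The other things haven't moved and the arm is clear.

```bash
python3 -c "
from rig import r
print(r.finish_job())"
```

```text
the job is handed in; nothing more can be done
None
```

The orange-ended module is clamped flat between the jaws with no visible gap, the knob was turned to its tight stop, and the job was handed in at about 23 s with the arm clear; the bystanders look unmoved in the last picture, and the hand-in returned no verdict.

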